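# Roll the aluminium edging home on a jeweller's catch tray

## Task

Take the hand roller out of its wooden block and roll down the aluminium edging on the near rim of the catch tray until all eight sections sit fully home on the wood: set the wheel on one end of the edging, in line with it, and roll along to the other end in firm, even contact, without coming off the edging before it is all down and without pressing so hard (30 N) that the metal dents. Press with the roller only, not the gripper; then stand the roller back upright in its block, fully home on its guard, and leave everything else on the bench where it is.

Things in the scene. Friction and masses are not known exactly. Their poses are not given: they have to be found in the camera images.
- tray: jeweller's catch tray, a low oak frame 250 x 300 mm (x by y) round a metal pan; origin at the centre of its footprint, on the bench. x points from the near rim (with the edging, towards the robot) to the far rim, y runs along the near rim, z up. The frame stands on screw feet with rubber: it gives straight down, about 1 mm per 10 N. Bears at most 30 N from the roller
- rim_mid (a point): nominal middle of the near rim's top (rim 24 mm wide; tray x -113, y 0, z 60 mm), axes as the tray. Nominal only: the screw feet were never set, so the real rim lies up to 8 mm higher or lower than this and slopes along y by up to 0.03 rad (3 mm more at the ends of the edging); no reading shows it, it must be found by touch
- edging_end1 (a point): nominal outer end of section1 at rim height (tray y -104 mm). Eight rigid aluminium T-sections lie end to end on the rim, 26 mm apart; heads 25 x 18 x 4 mm, now 3 to 4 mm above the wood; each ribbed tongue slides down its groove under 13 to 14 N and stays. Home, a head's underside is on the wood and its top 4 mm above it
- edging_end8 (a point): nominal outer end of section8 at rim height (tray y +104 mm), where the edging ends; the bare rim goes on 46 mm further at either end
- section1 (a joint): how far section1 has gone down into the rim, m: 0 = standing 5 mm proud, 0.005 = fully home. Starts at 0.001 to 0.002. Centre of its head at tray x = -113 mm, y = -91 mm
- section2 (a joint): how far section2 has gone down into the rim, m: 0 = standing 5 mm proud, 0.005 = fully home. Starts at 0.001 to 0.002. Centre of its head at tray x = -113 mm, y = -65 mm
- section3 (a joint): how far section3 has gone down into the rim, m: 0 = standing 5 mm proud, 0.005 = fully home. Starts at 0.001 to 0.002. Centre of its head at tray x = -113 mm, y = -39 mm
- section4 (a joint): how far section4 has gone down into the rim, m: 0 = standing 5 mm proud, 0.005 = fully home. Starts at 0.001 to 0.002. Centre of its head at tray x = -113 mm, y = -13 mm
- section5 (a joint): how far section5 has gone down into the rim, m: 0 = standing 5 mm proud, 0.005 = fully home. Starts at 0.001 to 0.002. Centre of its head at tray x = -113 mm, y = 13 mm
- section6 (a joint): how far section6 has gone down into the rim, m: 0 = standing 5 mm proud, 0.005 = fully home. Starts at 0.001 to 0.002. Centre of its head at tray x = -113 mm, y = 39 mm
- section7 (a joint): how far section7 has gone down into the rim, m: 0 = standing 5 mm proud, 0.005 = fully home. Starts at 0.001 to 0.002. Centre of its head at tray x = -113 mm, y = 65 mm
- section8 (a joint): how far section8 has gone down into the rim, m: 0 = standing 5 mm proud, 0.005 = fully home. Starts at 0.001 to 0.002. Centre of its head at tray x = -113 mm, y = 91 mm
- roller_grip (a point): centre of the hand roller's square wooden handle (28 x 28 mm, 70 mm tall), 35 mm below its top, 35 mm above the upper face of the guard, 68 mm above the hub, 90 mm above the wheel's lowest point. x is the way it rolls, y the wheel's axle, z up along the handle. Can be taken from above across either pair of flats
- roller_hub (a point): centre of the roller's black rubber wheel (44 mm diameter, 18 mm wide, in a steel fork 26 mm wide), same axes as roller_grip, 28 mm below the underside of the guard
- roller: the hand roller as a whole, 125 mm tall, 0.22 to 0.34 kg: wheel in a fork, round steel finger guard (68 mm diameter, 5 mm thick), stubby handle. Origin at the lowest point of its wheel, axes as at roller_grip; stands upright in its block, its x along the block's x
- wheel (a joint): turn of the roller's wheel in its fork, rad; starts at 0, turns freely, 1 rad = 22 mm rolled
- block: the roller's wooden block, 100 x 84 x 60 mm (x, y, z), left or right of the tray, fixed; origin at the centre of its underside. A central pocket 52 x 34 mm (x, y) goes down 54 mm from its top; wheel and fork hang in it with 4 mm play all round and the guard rests on the block's top, the hub then 32 mm and roller_grip 100 mm above the underside
- file_flat: dark flat file in the tray, 160 x 18 x 4 mm, loose; leave alone
- file_half: bright file in the tray, 160 x 18 x 4 mm, loose; leave alone
- mandrel: steel ring mandrel with black handle in the tray, 228 mm long, 24 mm thick, loose; leave alone
- ring_clamp: wooden ring clamp on the bench, 120 x 30 x 24 mm, loose; leave alone
- hammer: chasing hammer on the bench, 225 mm long, loose; leave alone
- jar: small amber jar on the bench, 56 mm across, 55 mm tall, loose; leave alone
- dish: small white dish on the bench, 76 mm across, 28 mm tall, loose; leave alone
Not all that is in view belongs to the job. What is shaped like the roller but pink or yellow is not meant.

How it is judged:
By the outcome, as a careful person would: the job done as asked, in the order asked, and still so for the second after the job is handed in, with the robot touching nothing.
It also fails if it takes over 72 s, if anything falls off the work surface, if the arm or the gripper's body presses on something with over 40 N, if the wrist force passes 120 N, or if a joint passes its speed limit or range.

## Robot

A 7-joint arm with a two-finger parallel gripper is mounted at the origin on the work surface. World frame = base frame: x ahead of the robot, y to its left, z up, the work surface at z = 0. Lengths are in m, angles in rad, forces in N, time in s.
With the tool pointing down it reaches from about 0.425 to 0.95 m from the base axis. Payload 4.7 kg.
Tool frame: the origin (TCP) lies midway between the tips of the shut fingers; the grasp point (between the pads) lies 19 mm behind it (manip.grip_point_offset is the distance from the TCP to the grasp point, in m); z points along the fingers, y is the line along which they close (so a half turn about z gives the same grasp; the last joint's range is limited). The gripper opens to 85 mm and grips with 20 to 120 N. Pads are 22 mm wide; open, the fingers measure 114 mm over their backs; the gripper's body (76 mm by 85 mm) begins 54 mm behind the grasp point. The pads swing forward as they close: fully open they stand 13 mm farther back than shut.
Start: joints at [-1.244, 0.469, -0.049, 1.532, 0.024, 1.141, -0.082], TCP at [0.235, 0.633, 0.231] pointing down, gripper open.
Joint ranges: [-2.59, 2.59], [-0.33, 1.99], [-1.39, 1.29], [0.1, 2.45], [-1.04, 4.18], [0.21, 1.99], [-2.66, 2.66]. Speed limits (rad/s): [2.57, 2.57, 3.14, 3.14, 3.14, 3.14, 3.14].

## Interface

Orientations are given as a unit quaternion [x, y, z, w].
In Python, from rig import manip gives the robot as it stands. Calls block until the motion is done:
- manip.move_ptp(position, orientation): joint-space move of the TCP to a pose.
- manip.move_straight(position, ori=None, v=0.15): straight line of the TCP; ori=None keeps the orientation; v is the mean speed in m/s.
- manip.move_joints(angles): joint-space move.
- manip.command_gripper(opening): finger opening in m; the grip force is fixed at half the most; returns when the fingers have stopped.
- manip.pause(seconds).
- manip.solve_ik(position, orientation): joint angles nearest the present ones, or None.
- manip.observe(): the state.
- manip.get_image(name): name is "side" or "top" or "wrist"; returns the picture (420x560x3 uint8, red, green, blue); there is no depth.
- manip.camera_info(name): a dict with "vertical_fov" (degrees; the focal length in pixels is half the picture's height over the tangent of half this angle, whatever the lens; pixels are square), "cx", "cy" (the principal point, pixels), "dist" ([k1, k2, p1, p2, k3] as OpenCV has them; the pictures are not rectified), "pose" (4x4, takes a point from camera to world coordinates); the wrist camera has in their place "mount" (4x4, takes a point from camera to tool coordinates, whose origin is the TCP and whose axes are the flange's). Camera axes: x right, y up, looking along -z (the intrinsics and any distortion apply to the point x, -y, -z); pixel columns grow to the right and rows downward; lengths in m; the calibration is good to about 2 mm. A picture is of the moment at which its call begins: read the wrist's pose just before it. camera_info takes no time and is no camera call.
A pose or a line that the arm cannot do raises manip.Unreachable and nothing moves.
- manip.hand_in(): hands the job in; it is judged then, once.
The state is a dict: "t": time; "joint_positions": joint angles; "dq": joint speeds; "joint_efforts": joint torques, N m; "ee_pos": TCP position; "orientation": TCP orientation; "contact_force": force on the tool from outside, world axes, zero at the start; "ft_torque": the same for the moment, N m; "gripper_width": finger opening in m; "grasp_force": force on a finger pad.
Only numpy, scipy, OpenCV 4.12 (cv2) and the standard library are available. Lean on these libraries where they do the work, as an engineer would, in place of code of your own. Each camera call takes 0.05 s, during which the arm holds its last target. There are 200 camera calls.

## Working session

There is one attempt and no reset: what is moved stays moved. The work goes in short steps, each a Python script; the robot and the scene stay as the last script left them, time stands still between calls to the robot, and variables do not carry over. Pictures are saved under pics/ and viewed, at most 10 in all, crops included, and the job is handed in when it is done.

```bash
ls; mkdir -p pics; python3 - <<'E'
from rig import manip
import cv2
for n in("top","side"):
    im=manip.get_image(n); cv2.imwrite(f"pics/{n}0.png",im[...,::-1])
    i=manip.camera_info(n); print(n,i)
print(manip.camera_info("wrist")); o=manip.observe(); print(o)
E
```

```text
pics
top {'vertical_fov': 48.46950554952975, 'cx': 276.5404835688992, 'cy': 207.2126526112522, 'dist': array([-0.12153575,  0.        ,  0.        ,  0.        ,  0.        ]), 'pose': array([[ 0.01441342,  0.98657346, -0.16268084,  0.34715774],
       [-0.99971956,  0.01727624,  0.01619676,  0.02770734],
       [ 0.01878981,  0.16240177,  0.9865458 ,  1.19431241],
       [ 0.        ,  0.        ,  0.        ,  1.        ]])}
side {'vertical_fov': 44.17558218844907, 'cx': 288.51152579035136, 'cy': 215.59943418915026, 'dist': array([-0.15048076,  0.        ,  0.        ,  0.        ,  0.        ]), 'pose': array([[ 0.84247858,  0.29322458, -0.45193935, -0.07769702],
       [-0.53838846,  0.48812099, -0.68693215, -0.91581899],
       [ 0.01917569,  0.82204455,  0.56910021,  0.86180531],
       [ 0.        ,  0.        ,  0.        ,  1.        ]])}
{'vertical_fov': 69.9357629932182, 'cx': 280.37795735129305, 'cy': 213.0830455297371, 'dist': array([0.01392615, 0.        , 0.        , 0.        , 0.        ]), 'mount': array([[ 9.65348893e-04,  9.65504036e-01,  2.60386299e-01,
         
[... 306 characters left out ...]
ray([-1.24389825,  0.46937868, -0.048561  ,  1.53355522,  0.0240764 ,
        1.14101393, -0.08228754]), 'dq': array([-0.00109147, -0.00180618,  0.00067584, -0.00346651, -0.0030272 ,
       -0.00160462, -0.00084723]), 'joint_efforts': array([ 6.55010699e-04, -5.11515033e+01, -4.68684488e-02, -2.38392484e+01,
        1.08398910e-02,  4.37856041e-03,  1.68295952e-05]), 'ee_pos': array([0.23494752, 0.63223679, 0.23036234]), 'orientation': array([ 1.76961644e-01,  9.84217350e-01, -8.75885054e-04, -1.29296696e-04]), 'contact_force': array([-0.4502651 , -0.15117765,  0.33578828]), 'ft_torque': array([-0.02458544, -0.0263879 , -0.04059072]), 'grasp_force': 0.0, 'gripper_width': 0.08517053569545328}
```

View pics/top0.png

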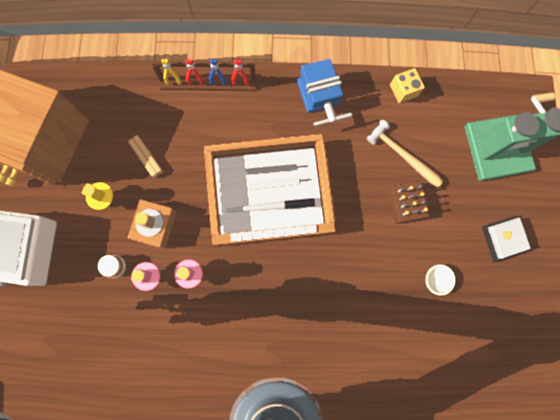

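View pics/side0.png

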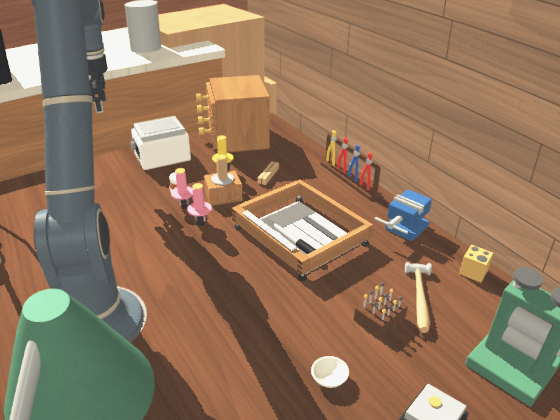

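The steel-guard roller with a plain wooden handle, standing in the wooden block, is at top (150,222). The look-alikes are yellow at (98,195) and pink at (145,276) and (188,273). The one in the block is meant: it has the right colour and is left of the tray. I'll confirm it in one enlarged crop.

```bash
cat > h.py <<'E'
import numpy as np, cv2
from scipy.spatial.transform import Rotation as R
from rig import manip
def K(i): 
    f=210/np.tan(np.radians(i["vertical_fov"]/2)); return np.array([[f,0,i["cx"]],[0,f,i["cy"]],[0,0,1]])
def pose(n,i,o=None):
    if n!="wrist": return i["pose"]
    T=np.eye(4); T[:3,:3]=R.from_quat(o["orientation"]).as_matrix(); T[:3,3]=o["ee_pos"]; return T@i["mount"]
def cast(n,px,z,o=None):
    i=manip.camera_info(n); P=pose(n,i,o)
    u=cv2.undistortPoints(np.array(px,float).reshape(-1,1,2),K(i),i["dist"])[:,0]
    d=np.c_[u[:,0],-u[:,1],-np.ones(len(u))]@P[:3,:3].T; c=P[:3,3]
    return c+d*((z-c[2])/d[:,2])[:,None]
def proj(n,X,o=None):
    i=manip.camera_info(n); P=np.linalg.inv(pose(n,i,o)); X=np.atleast_2d(X)@P[:3,:3].T+P[:3,3]
    return cv2.projectPoints(X*[1,-1,-1],np.zeros(3),np.zeros(3),K(i),i["dist"])[0][:,0]
E
python3 - <<'E'
from h import *
im=cv2.imread("pics/top0.png")[125:300,80:340]
cv2.imwrite("pics/crop.png",cv2.resize(im,None,fx=3,fy=3,interpolation=cv2.INTER_CUBIC))
px=[(149.5,222),(188,273),(145,276),(98,195)]
print(cast("top",px,.065).round(3))
print("tray",cast("top",[(205,145),(324,137),(334,233),(211,244)],.06).round(3))
E
```

```text
[[0.491 0.32  0.065]
 [0.369 0.22  0.065]
 [0.36  0.324 0.065]
 [0.556 0.455 0.065]]
tray [[ 0.69   0.192  0.06 ]
 [ 0.717 -0.109  0.06 ]
 [ 0.473 -0.133  0.06 ]
 [ 0.441  0.167  0.06 ]]
```

View pics/crop.png

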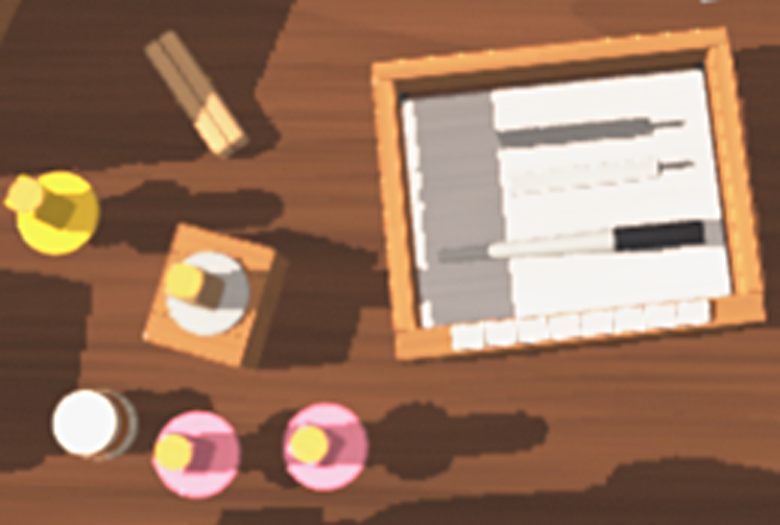

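Confirmed: the roller with a steel guard and bare wooden handle stands in the block (crop (205,290)). The block's top corners are at (178,224), (276,256), (243,366) and (143,338). The two pinks and the yellow stand on the bare bench. The edging strip runs from (450,337) to (712,310). Next, close views with the wrist camera.

```bash
cat >> h.py <<'E'
def down(deg):  # tool z down, tool x at heading deg in the world
    a=np.radians(deg); x=np.array([np.cos(a),np.sin(a),0]); z=np.array([0,0,-1.]); return R.from_matrix(np.c_[x,np.cross(z,x),z]).as_quat()
E
python3 - <<'E'
from h import *
import pickle
obs={}
for n,p,a in(("block",(.491,.32,.30),163),("rim",(.465,.065,.33),96)):
    try: manip.move_ptp(p,down(a))
    except manip.Unreachable as e: print(n,e); continue
    manip.pause(.3); o=manip.observe(); im=manip.get_image("wrist"); obs[n]=o
    print(n,o["t"],o["ee_pos"],o["joint_positions"].round(2),o["contact_force"])
    cv2.imwrite(f"pics/w_{n}.png",im[...,::-1])
pickle.dump(obs,open("obs.pkl","wb"))
a,b=[cv2.imread(f"pics/w_{n}.png") for n in("block","rim")]
cv2.imwrite("pics/both.png",np.hstack([a[:,80:480],b[:,80:480]]))
E
```

```text
block 1.9167 [0.49063849 0.32065734 0.29979111] [-0.7   0.27  0.06  1.67 -0.02  1.21  0.64] [ 0.45613319 -0.03418947  0.52274415]
rim 3.275 [0.46510001 0.0658091  0.32970176] [-0.57  0.04  0.36  1.88 -0.01  1.23 -0.11] [-0.20960573  0.50958686 -1.33828971]
```

View pics/both.png

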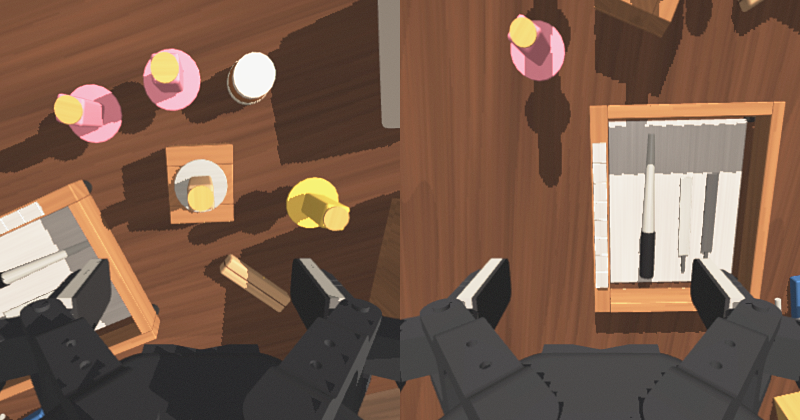

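The left picture shows the block square at about (200,184) with the steel guard at (201,185). The right picture shows the edging strip from (600,143) to (600,288). Next I measure with masks.

```bash
python3 - <<'E'
from h import *
import pickle
obs=pickle.load(open("obs.pkl","rb"))
im=cv2.imread("pics/w_block.png"); hsv=cv2.cvtColor(im,cv2.COLOR_BGR2HSV); o=obs["block"]
print("hsv wood/guard/handle/bench",hsv[150,255],hsv[172,270],hsv[200,280],hsv[180,230],hsv[215,300])
m=np.zeros(im.shape[:2],np.uint8); m[130:235,235:325]=1
w=((hsv[...,2]>150)&(hsv[...,1]>60)|((hsv[...,1]<60)&(hsv[...,2]>110))).astype(np.uint8)*m
c=max(cv2.findContours(w,0,2)[0],key=cv2.contourArea); r=cv2.minAreaRect(c); print(r,cv2.contourArea(c))
P=cast("wrist",cv2.boxPoints(r),.06,o); print("block",P.round(4),P.mean(0).round(4))
print([np.linalg.norm(P[i]-P[(i+1)%4]).round(4) for i in range(4)],[np.degrees(np.arctan2(*(P[(i+1)%4]-P[i])[1::-1])).round(1) for i in range(4)])
g=((hsv[...,1]<50)&(hsv[...,2]>110)).astype(np.uint8)*m
h=cv2.convexHull(max(cv2.findContours(g,0,2)[0],key=cv2.contourArea)); e=cv2.minEnclosingCircle(h); print("guard",e,cast("wrist",[e[0],(e[0][0]+e[1],e[0][1])],.065,o).round(4))
im=cv2.imread("pics/w_rim.png"); hsv=cv2.cvtColor(im,cv2.COLOR_BGR2HSV); o=obs["rim"]
m[:]=0; m[120:305,268:289]=1
g=((hsv[...,1]<60)&(hsv[...,2]>140)).astype(np.uint8)*m
c=np.vstack([k for k in cv2.findContours(g,0,2)[0] if cv2.contourArea(k)>15]); r=cv2.minAreaRect(c); print("strip",r)
P=cast("wrist",cv2.boxPoints(r),.067,o); print(P.round(4),P.mean(0).round(4),[np.linalg.norm(P[i]-P[(i+1)%4]).round(4) for i in range(4)],[np.degrees(np.arctan2(*(P[(i+1)%4]-P[i])[1::-1])).round(1) for i in range(4)])
E=np.hstack([cv2.resize(cv2.imread("pics/w_block.png")[130:240,230:330],None,fx=4,fy=4),cv2.resize(im[110:330,260:310],(100,440))]); E2=cv2.resize(im[100:210,255:345],None,fx=4,fy=4)
cv2.imwrite("pics/z.png",np.hstack([E[:,:400],E2]))
E
```

```text
hsv wood/guard/handle/bench [ 12 142 221] [ 18  20 232] [ 23 130 245] [ 10 114  76] [ 13 141 223]
((280.3594055175781, 182.98562622070312), (78.2574234008789, 66.66668701171875), 87.70938873291016) 4585.5
block [[0.4293 0.2937 0.06  ]
 [0.4501 0.3736 0.06  ]
 [0.5487 0.3509 0.06  ]
 [0.5266 0.2652 0.06  ]] [0.4887 0.3208 0.06  ]
[np.float64(0.0826), np.float64(0.1012), np.float64(0.0885), np.float64(0.1014)] [np.float64(75.4), np.float64(-12.9), np.float64(-104.5), np.float64(163.7)]
guard ((280.5340576171875, 185.34716796875), 26.388017654418945) [[0.4891 0.3209 0.065 ]
 [0.4989 0.3529 0.065 ]]
strip ((280.2020263671875, 214.99571228027344), (144.26522827148438, 13.379951477050781), 88.78113555908203)
[[ 0.448   0.1169  0.067 ]
 [ 0.4654  0.1191  0.067 ]
 [ 0.4934 -0.0891  0.067 ]
 [ 0.4736 -0.0917  0.067 ]] [0.4701 0.0138 0.067 ] [np.float64(0.0176), np.float64(0.2101), np.float64(0.02), np.float64(0.2101)] [np.float64(7.3), np.float64(-82.3), np.float64(-172.5), np.float64(97.0)]
```

View pics/z.png

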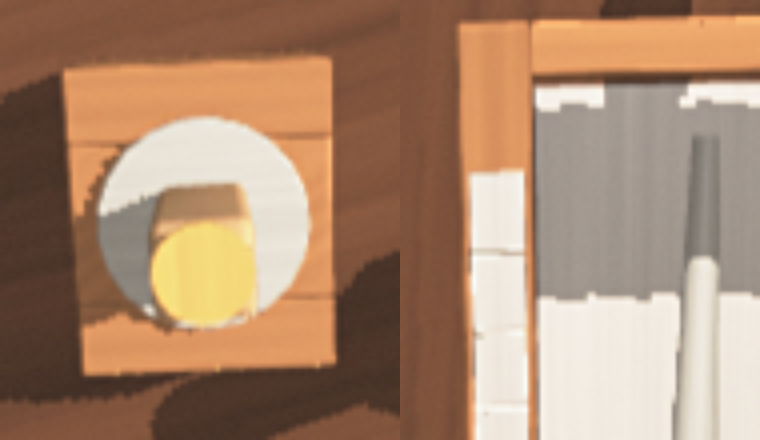

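The crops are clean. The block's quad corners are readable at (64,70), (332,57), (336,364) and (85,376) in the crop. I'll refine both yaws with line fits and cross-check against the top view.

```bash
python3 - <<'E'
from h import *
import pickle
obs=pickle.load(open("obs.pkl","rb")); o=obs["block"]
ang=lambda a,b:np.degrees(np.arctan2(b[1]-a[1],b[0]-a[0]))
q=(np.array([(64,70),(332,57),(336,364),(85,376)])+.5)/4-.5+[230,130]
def rep(P): print(P[:,:2].round(4).tolist(),P.mean(0).round(4),[np.linalg.norm(P[i]-P[(i+1)%4]).round(4) for i in range(4)],[ang(P[i],P[(i+1)%4]).round(1) for i in range(4)])
rep(cast("wrist",q,.06,o))
rep(cast("top",(np.array([(178,224),(276,256),(243,366),(143,338)])+.5)/3-.5+[80,125],.06))
im=cv2.imread("pics/w_rim.png"); hsv=cv2.cvtColor(im,cv2.COLOR_BGR2HSV).astype(int); o=obs["rim"]
def fit(msk,rows,lo,hi):
    L,Rr=[],[]
    for r in rows:
        c=np.flatnonzero(msk[r,lo:hi])
        if len(c)>4: L.append((lo+c[0]-.5,r)); Rr.append((lo+c[-1]+.5,r))
    out=[]
    for s in(L,Rr):
        s=np.array(s); k=np.polyfit(s[:,1],s[:,0],1); rs=s[:,0]-np.polyval(k,s[:,1]); s=s[abs(rs)<1]; k=np.polyfit(s[:,1],s[:,0],1)
        rr=np.array([rows[0],rows[-1]]); out.append(np.c_[np.polyval(k,rr),rr])
    return out
wh=(hsv[...,1]<60)&(hsv[...,2]>140)
for z in(.06,.068,.076):
  for n,l in zip("LR",fit(wh,range(148,284),268,288)): P=cast("wrist",l,z,o); print("strip",z,n,P[:,:2].round(4).tolist(),ang(P[1],P[0]).round(2)-90)
og=(hsv[...,1]>80)&(hsv[...,2]>150)
l=fit(og,range(112,300),255,300)[0]; P=cast("wrist",l,.06,o); print("rim left",P.round(4).tolist(),ang(P[1],P[0]).round(2)-90)
col=wh[:,274:286].mean(1)>.5; r=np.flatnonzero(col[120:310])+120; print("rows",r[0],r[-1], cast("wrist",[(280,r[0]-.5),(280,r[-1]+.5)],.067,o).round(4))
# far rim outer edge
l=fit(og,range(112,300),430,480)[1]; P=cast("wrist",l,.06,o); print("far outer",P.round(4).tolist(),ang(P[1],P[0]).round(2)-90)
# top view strip
t=cv2.imread("pics/top0.png"); h2=cv2.cvtColor(t,cv2.COLOR_BGR2HSV); m=np.zeros(t.shape[:2],np.uint8); cv2.fillPoly(m,[np.array([(226,231),(320,222),(320,235),(226,245)])],1)
g=((h2[...,1]<70)&(h2[...,2]>140)).astype(np.uint8)*m; c=np.vstack(cv2.findContours(g,0,2)[0]); r=cv2.minAreaRect(c); rep(cast("top",cv2.boxPoints(r),.067))
E
```

```text
[[0.4315, 0.2931], [0.4519, 0.3738], [0.5479, 0.3489], [0.5278, 0.268]] [0.4898 0.3209 0.06  ] [np.float64(0.0832), np.float64(0.0992), np.float64(0.0834), np.float64(0.0995)] [np.float64(75.8), np.float64(-14.5), np.float64(-104.0), np.float64(165.4)]
[[0.5481, 0.3511], [0.5227, 0.2677], [0.4317, 0.2904], [0.4528, 0.3745]] [0.4888 0.3209 0.06  ] [np.float64(0.0872), np.float64(0.0938), np.float64(0.0867), np.float64(0.0981)] [np.float64(-106.9), np.float64(166.0), np.float64(75.9), np.float64(-13.8)]
strip 0.06 L [[0.4487, 0.1102], [0.4739, -0.0884]] 7.239999999999995
strip 0.06 R [[0.4665, 0.1121], [0.4922, -0.0864]] 7.3700000000000045
strip 0.068 L [[0.4489, 0.1106], [0.4736, -0.0841]] 7.239999999999995
strip 0.068 R [[0.4663, 0.1125], [0.4915, -0.0822]] 7.3700000000000045
strip 0.076 L [[0.4491, 0.111], [0.4733, -0.0798]] 7.239999999999995
strip 0.076 R [[0.4662, 0.1129], [0.4908, -0.0779]] 7.3700000000000045
rim left [[0.4402, 0.1552, 0.06], [0.4744, -0.1157, 0.06]] 7.200000000000003
rows 143 287 [[ 0.4584  0.1187  0.067 ]
 [ 0.481  -0.0913  0.067 ]]
far outer [[0.689, 0.1814, 0.06], [0.7305, -0.0873, 0.06]] 8.769999999999996
[[0.4735, 0.1315], [0.4995, -0.0974], [0.4719, -0.1001], [0.4461, 0.128]] [0.4728 0.0155 0.067 ] [np.float64(0.2304), np.float64(0.0277), np.float64(0.2295), np.float64(0.0275)] [np.float64(-83.5), np.float64(-174.5), np.float64(96.4), np.float64(7.2)]
```

```bash
python3 - <<'E'
from h import *
C=np.array([.4697,.0137]); a=np.radians(7.25); ty=np.array([-np.sin(a),np.cos(a)])
for s in(-.1,0,.1):
    for z in(.13,.2): p=np.r_[C+ty*s,z]; q=manip.solve_ik(p,down(7.25)); print(s,z,None if q is None else np.round(q,2))
B=(.4894,.3209); Q=down(75.7)
manip.move_ptp((*B,.20),Q); manip.move_straight((*B,.079),v=.08)
o=manip.observe(); print(o["t"],o["ee_pos"],o["contact_force"])
manip.command_gripper(.0); manip.pause(.3); o=manip.observe(); print(o["ee_pos"],o["contact_force"],o["ft_torque"],o["gripper_width"],o["grasp_force"])
manip.move_straight((*B,.20),v=.08); manip.pause(.3)
o=manip.observe(); print(o["t"],o["ee_pos"],o["contact_force"],o["ft_torque"],o["gripper_width"],o["grasp_force"])
cv2.imwrite("pics/side1.png",manip.get_image("side")[60:330,120:420,::-1].repeat(2,0).repeat(2,1))
E
```

```text
-0.1 0.13 [-0.37  0.32  0.56  2.09 -0.24  0.79 -1.11]
-0.1 0.2 [-0.4   0.21  0.57  2.02 -0.14  0.94 -1.2 ]
0 0.13 [-0.52  0.28  0.47  2.13 -0.18  0.77 -1.37]
0 0.2 [-0.54  0.17  0.47  2.06 -0.1   0.93 -1.45]
0.1 0.13 [-0.65  0.27  0.38  2.13 -0.15  0.76 -1.62]
0.1 0.2 [-0.67  0.17  0.38  2.06 -0.08  0.93 -1.69]
6.0917 [0.48973692 0.32113006 0.07954028] [ 0.26307423  0.67127061 -0.39812103]
[0.48980466 0.32098942 0.07929168] [ 1.38105165 -0.65861863  2.7090376 ] [-0.07565023 -0.20343412 -0.02313852] 0.027403289333341893 59.71435546875
8.925 [0.48935568 0.32084892 0.19983793] [ 0.32314174 -0.05723078 -3.09248378] [ 0.01245276  0.00874818 -0.0654475 ] 0.02751571643073731 59.177963733673096
```

View pics/side1.png

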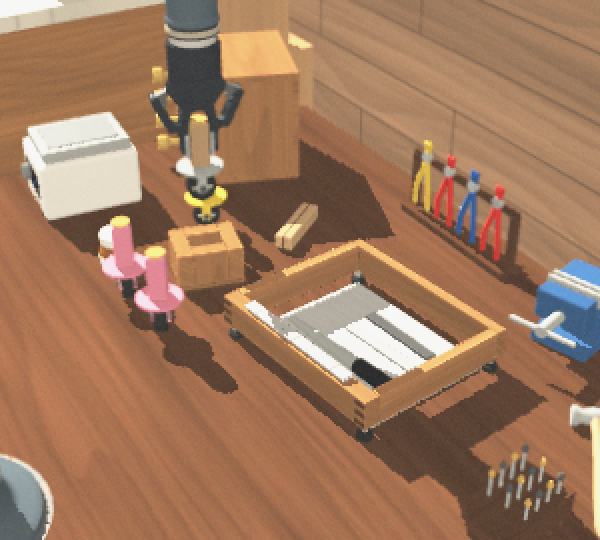

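Roller held and hanging upright (guard at (203,165), wheel below it), and nothing else was disturbed. Now I touch down on the section 8 end and press gently until it is home.

```bash
cat >> h.py <<'E'
C=np.array([.4697,.0137]); TA=7.25; TY=np.array([-np.sin(np.radians(TA)),np.cos(np.radians(TA))])
P=lambda s,z: np.r_[C+TY*s,z]
E
python3 - <<'E'
from h import *
import json
manip.move_ptp(P(.096,.20),down(TA)); manip.move_straight(P(.096,.165),v=.08); manip.pause(.4)
f0=np.mean([(manip.pause(.03),manip.observe()["contact_force"])[1] for _ in range(6)],0); print("f0",f0)
z=.165; t0=manip.observe()["t"]; log=[]
while z>.118:
    o=manip.observe(); F=(o["contact_force"]-f0)[2]; log.append((round(z*1e3,2),round(F,1)))
    if F>20: break
    z-= .001 if F<1.5 and z>.151 else .0005 if F<9 else .0003
    manip.move_straight(P(.096,z),v=.02)
o=manip.observe()
print(log[::2]+log[-1:]); print(o["t"]-t0,len(log),o["t"],o["ee_pos"],P(.096,z),o["contact_force"]-f0,o["ft_torque"])
json.dump(dict(f0=f0.tolist(),z=z,s=.096),open("st.json","w"))
E
```

```text
f0 [-0.18579162  0.29012492 -2.93583479]
[(165.0, np.float64(-0.1)), (163.0, np.float64(-0.7)), (161.0, np.float64(-0.5)), (159.0, np.float64(-0.8)), (157.0, np.float64(0.2)), (155.0, np.float64(-0.1)), (153.0, np.float64(-0.8)), (151.0, np.float64(-0.1)), (150.0, np.float64(-0.4)), (149.0, np.float64(0.1)), (148.0, np.float64(-0.1)), (147.0, np.float64(-0.3)), (146.0, np.float64(-0.2)), (145.0, np.float64(-0.6)), (144.0, np.float64(-0.1)), (143.0, np.float64(0.5)), (142.0, np.float64(1.2)), (141.0, np.float64(8.0)), (140.2, np.float64(11.6)), (139.6, np.float64(13.0)), (139.0, np.float64(12.8)), (138.4, np.float64(12.2)), (137.8, np.float64(12.5)), (137.2, np.float64(12.1)), (136.6, np.float64(13.6)), (136.0, np.float64(16.3)), (135.4, np.float64(18.0)), (134.8, np.float64(21.5)), (134.8, np.float64(21.5))]
13.5 55 24.5333 [0.45814248 0.10912459 0.13661334] [0.4575849  0.10893248 0.1348    ] [-4.18949617 -1.53939509 21.47697984] [-0.31154906  1.45231992 -0.01194444]
```

The touch worked: contact at z ≈ 0.1415, section 8 slid at about 12.5 N, reached home near 0.137, and now bears 21 N. Now I roll along under force control.

```bash
cat > roll.py <<'E'
from h import *
import json,sys
st=json.load(open("st.json")); f0=np.array(st["f0"]); z,s=st["z"],st["s"]; end=float(sys.argv[1]); n=0; sg=np.sign(end-s)
while (end-s)*sg>1e-6:
    o=manip.observe(); F=o["contact_force"]-f0
    if n%4==0: print(round(s*1e3,1),round(z*1e3,2),F.round(1),o["ft_torque"].round(2),round(o["t"],1),(o["ee_pos"]-P(s,z)).round(4)*1e3)
    if F[2]>27 or F[2]<15: print("STOP",F,s,z); break
    z+=np.clip(.12e-3*(F[2]-21),-.4e-3,.4e-3); s=s+sg*min(.0036,abs(end-s)); n+=1
    manip.move_straight(P(s,z),v=.03)
o=manip.observe(); print(s,z,(o["contact_force"]-f0).round(1),o["t"],o["gripper_width"])
st.update(z=z,s=s); json.dump(st,open("st.json","w"))
E
python3 roll.py .06
```

```text
96.0 134.8 [-4.2 -1.5 21.5] [-0.31  1.45 -0.01] 24.5 [0.6 0.2 1.8]
81.6 134.83 [-5.5  4.1 21.3] [ 1.09  1.58 -0.01] 25.6 [0.4 2.5 1.9]
67.2 134.99 [-4.3 -0.7 21.5] [-0.24  1.32  0.02] 26.7 [0.7 0.  1.8]
0.06 0.13482309049249147 [-4.5  3.2 21.8] 27.2 0.027560161617438076
```

```bash
python3 roll.py -.0965
```

```text
60.0 134.82 [-4.5  3.2 21.8] [ 1.03  1.58 -0.01] 27.2 [0.6 2.2 1.9]
45.6 134.81 [-4.7 -1.2 21.2] [-0.26  1.37 -0.01] 28.3 [ 0.9 -0.   1.9]
31.2 134.82 [-4.8  4.9 21.3] [1.28 1.5  0.01] 29.3 [0.7 2.4 2. ]
16.8 134.96 [-4.2 -1.8 21.2] [-0.28  1.26 -0.01] 30.4 [ 1.  -0.3  1.9]
2.4 134.88 [-4.7  2.9 20.6] [0.67 1.36 0.03] 31.5 [1.  1.3 2. ]
-12.0 134.71 [-4.4 -0.5 22.6] [-0.28  1.33  0.02] 32.5 [ 1.2 -0.5  2. ]
-26.4 135.03 [-3.3 -0.4 20.1] [0.03 1.15 0.  ] 33.6 [ 1.2 -0.   1.9]
-40.8 134.96 [-4.4  1.5 21.6] [0.43 1.18 0.02] 34.7 [1.1 0.6 2. ]
-55.2 134.84 [-3.5 -0.9 21.1] [-0.18  1.17 -0.07] 35.7 [ 1.4 -0.6  2.1]
-69.6 135.0 [-4.7  4.1 22. ] [ 1.12  1.22 -0.  ] 36.8 [1.1 1.5 2. ]
-84.0 134.89 [-3.1 -1.  20.8] [-0.22  1.07  0.02] 37.9 [ 1.5 -1.   2.1]
-0.0965 0.13476439817453403 [-2.8 -0.7 21.3] 38.9167 0.027034325978944947
```

All eight were passed at about 21 N, and the height stayed constant throughout (home level). I lift, move over the block and look before inserting.

```bash
python3 - <<'E'
from h import *
manip.move_straight(P(-.0965,.20),v=.1)
a=manip.get_image("side")
manip.move_ptp((.4894,.3209,.20),down(75.7)); manip.pause(.3)
o=manip.observe(); print(o["t"],o["ee_pos"],o["contact_force"],o["ft_torque"],o["gripper_width"])
b=manip.get_image("side")
z=lambda im:cv2.resize(im[...,::-1],(390,585),interpolation=cv2.INTER_CUBIC)
cv2.imwrite("pics/after.png",np.hstack([z(a[150:300,230:330]),z(b[80:230,175:275])]))
E
```

```text
41.5583 [0.48978955 0.32014412 0.20014518] [-0.81914463  0.11292071 -3.13998771] [-0.03726446 -0.02030893 -0.05249563] 0.02745999669125311
```

View pics/after.png

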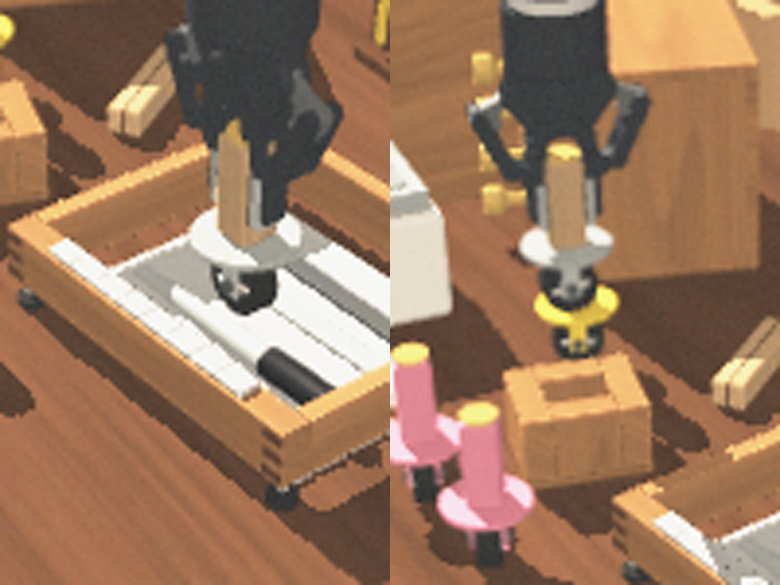

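The edging is flush along the rim (left picture, (60,250) to (250,390)). The roller is upright in the grip and the block pocket is free below it (right picture, (580,385)). I insert with force checks.

```bash
python3 - <<'E'
from h import *
B=(.4894,.3209); f0=manip.observe()["contact_force"]
z=.20
def F(): return manip.observe()["contact_force"]-f0
for zt in[.145,.13,.115,.10,.09,.085,.083,.0815,.0805,.0798,.079,.0783,.0776]:
    manip.move_straight((*B,zt),v=.08 if zt>.09 else .03); f=F(); print(zt,f.round(1))
    if f[2]>4 or abs(f[:2]).max()>8: break
manip.pause(.2); o=manip.observe(); print(o["t"],o["ee_pos"],(o["contact_force"]-f0).round(1),o["ft_torque"].round(2))
E
```

```text
0.145 [ 0.3 -0.1  0.7]
0.13 [ 0.5 -0.2  0.7]
0.115 [-0.2 -0.2  0.4]
0.1 [ 0.  -0.4  0.1]
0.09 [ 1.1 -0.3  0.2]
0.085 [ 0.9 -0.5  1.5]
0.083 [ 0.2  0.1 -0.1]
0.0815 [ 1.4 -0.5 -0.2]
0.0805 [ 0.6 -0.1 -0.2]
0.0798 [1.  0.2 0.4]
0.079 [-0.1 -0.2  3.2]
0.0783 [-1.7 -0.6  7.7]
45.95 [0.48958767 0.3210328  0.07925932] [-3.2 -1.4  8.5] [-0.3   0.42 -0.09]
```

Contact came at the same height as when it was picked, so it's fully home. I release and retreat.

```bash
python3 - <<'E'
from h import *
B=(.4894,.3209)
manip.move_straight((*B,.0788),v=.03); manip.command_gripper(.085); manip.pause(.2)
manip.move_straight((*B,.22),v=.08)
manip.move_ptp((.465,.065,.33),down(96)); manip.pause(.3); o=manip.observe(); w=manip.get_image("wrist"); s=manip.get_image("side"); print(o["t"],o["contact_force"],o["gripper_width"])
z=lambda im:cv2.resize(im[...,::-1],(390,585),interpolation=cv2.INTER_CUBIC)
cv2.imwrite("pics/fin.png",np.hstack([z(s[110:260,170:270]),z(s[150:300,230:330])]))
E
```

```text
50.3 [ 0.13004313 -0.37387895  0.8304383 ] 0.08459426872718465
```

View pics/fin.png

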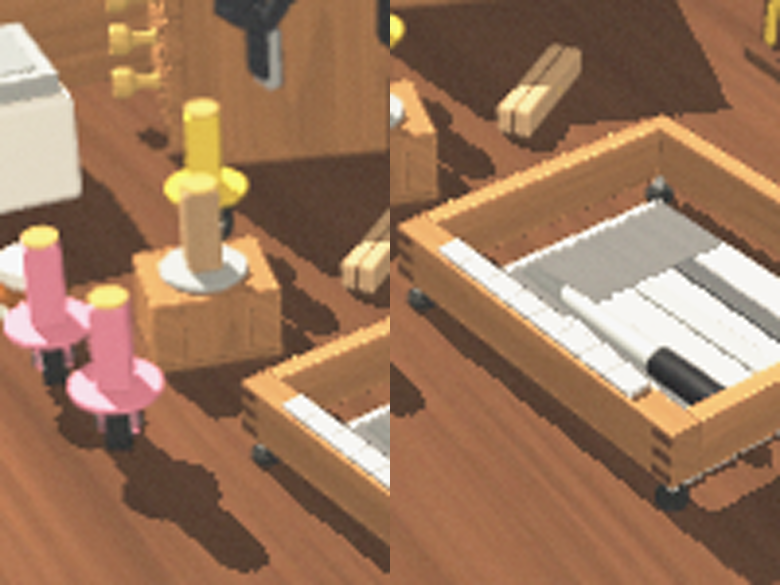

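The roller stands upright with its guard flat on the block (left picture, (205,268)), and the edging is evenly down (right picture). I'm handing in.

```bash
python3 -c "
from rig import manip
print(manip.hand_in())"
```

```text
the job is handed in; nothing more can be done
None
```

The job is handed in at about 50 s: all eight sections were rolled down at about 21 N (highest reading 22.6 N, limit 30 N), the roller is back upright with its guard on the block, and the last pictures show nothing else moved.

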